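Ready the packing scale: clear the used lid, seat the weighing bowl, zero it

ROBOT

A 6-joint arm with a two-finger parallel gripper is mounted at the origin on the work surface. World frame = base frame: x ahead of the robot, y to its left, z up, the work surface at z = 0. Lengths are in m, angles in rad, forces in N, time in s.
With the tool pointing down it reaches from about 0.225 to 0.875 m from the base axis. Payload 3.4 kg.
Tool frame: the origin (TCP) lies at the very end of the fingers, on their centre line; the grasp point (between the pads) lies 19 mm behind it; z points along the fingers, y is the line along which they close (so a half turn about z gives the same grasp; the last joint's range is limited). The gripper opens to 85 mm and grips with 20 to 120 N. Pads are 22 mm wide; open, the fingers measure 114 mm over their backs; the gripper's body (76 mm by 85 mm) begins 54 mm behind the grasp point. The pads swing forward as they close: fully open they stand 13 mm farther back than shut.
Start: joints at [1.027, 0.276, 1.505, -0, 1.361, -0.121], TCP at [0.236, 0.524, 0.231] pointing down, gripper open.
Joint ranges: [-2.89, 2.89], [-0.75, 2.08], [0.22, 2.7], [-1.18, 4.32], [0.11, 2.71], [-2.7, 2.7]. Speed limits (rad/s): [2.57, 2.57, 3.14, 3.14, 3.14, 3.14].

INTERFACE

Orientations are given as a unit quaternion [w, x, y, z].
In Python, from rig import readout, vision, manip gives the robot as it stands.
- The arm moves only by the shell command python3 -m handwheel 'ROWS' [FORCE]. ROWS is JSON, a list of rows, each a list of 3 entries, a list of its own where there are three numbers: the shift along the tool's x, y, z in mm, then the turn, a rotation vector about the tool's x, y, z in units of 6 degrees (1.0 is 6 degrees), then the closure, from -1 (fully open) to 1 (shut), so that 0 is half open. A call has 1 to 20 rows; each row shifts and turns the commanded pose from where the row before left it, along the tool's axes as they then stand; what a row does not reach is not made up. A row lasts 1/8 s, in which the tool goes at most 62.5 mm and 10.7 degrees, less where a joint would pass 70% of its speed; a pose out of reach is approached as far as the arm can. A call is refused whole if a number of a shift passes 62.5 or a number of a turn 1, either way. A call with a gripper value outside its range is refused whole. The fingers move at their own pace and stop on an object; FORCE is the grip in N (left out, the last holds). Time passes only in rows, so rows that do not move let the fingers close. It gives the time, the measured TCP pose, the force, the opening and the grip force at its end, in the units of the state.
- readout.get_state(): the state, without advancing time (a new reading comes with each control period).
- vision.get_image(name): name is "side" or "top" or "wrist"; returns the picture (480x640x3 uint8, blue, green, red); there is no depth.
- vision.camera_params(name): a dict with "intrinsics" (3x3 intrinsics, pixels), "rvec" (rotation vector, rad) and "tvec" (3), from world to camera coordinates, as OpenCV has them; the wrist camera has in their place "hand_eye" (4x4, takes a point from camera to tool coordinates, whose origin is the TCP and whose axes are the flange's). Camera axes: x right, y down, z forward; pixel columns grow to the right and rows downward; lengths in m; the calibration is good to about 2 mm. The wrist camera is an equidistant fisheye: a pixel r from the principal point sees the ray r / f radians off the axis. A picture is of the moment at which its call begins: read the wrist's pose just before it. camera_params takes no time and is no camera call.
- manip.sign_off(): hands the job in; it is judged then, once.
The state is a dict: "clock": time; "qpos": joint angles; "qd": joint speeds; "effort": joint torques, N m; "position": TCP position; "ee_rot": TCP orientation; "contact_force": force on the tool from outside, world axes, zero at the start; "moment": the same for the moment, N m; "width": finger opening in m; "gripper_force": force on a finger pad.
Only numpy, scipy, OpenCV 4.12 (cv2) and the standard library are available. Lean on these libraries where they do the work, as an engineer would, in place of code of your own. Each camera call takes 0.05 s, during which the arm holds its last target. There are 200 camera calls.

TASK

Get the packing scale ready for weighing. First push the used jar lid off the far edge of the packing board so that it drops into the scrap tray below; then slide the steel weighing bowl along the board, without lifting it, until it drops into the scale's dish and sits there level and fully home; then press the zero key and let it come back up. Do not tip the bowl over, slide the lid rather than pick it up, and leave the scoop and the other goods where they are.

Things in the scene. Friction and masses are not known exactly. Their poses are not given: they have to be found in the camera images.
- dish (a point): The scale's dish: a round steel hollow flush in the top of the packing board, the only hollow there. Point: centre of its mouth, level with the board's top. Mouth 113 mm across; its wall slopes in at 45 degrees to a flat floor 93 mm across, 10 mm down. Axes are the board's: x away from the robot, squarely to the far edge; y along the board to the end where the bowl stands; z up.
- station: Maple packing board on its base, fixed, but placed and turned differently each time. Origin: on the table below the board; axes as the dish's. The flat top, 90 mm above the table, runs in these axes from x = -135 to +125 mm (far edge, above the scrap tray) and from y = -260 to +300 mm; the dish's centre is at x = 30, y = -150.
- bowl: Open bowl, polished slippery steel, 0.45 kg, 132 mm across, 61 mm high, wall 4 mm, alike all round; stands on the board. Origin: centre of its flat underside. Foot 90 mm across, heel flaring at 45 degrees to 114 mm at 12 mm up, widest at 30 mm up, then nearly upright. Pushed low and slowly it slides upright, leans 10 degrees over the dish's edge and drops home, its foot flat on the dish's floor.
- lid_center (a point): Used white twist-off jar lid, a disc 82 mm across, 14 mm high, 30 g, lying flat on the board between the bowl and the dish: the only lid on the board. This point is its centre, half-way up; z up.
- scrap_tray_in (a point): Open aluminium tray on the table against the far side of the board. Point: centre of its inner floor, 3 mm above the table, 87 mm below the board's top; axes as the board's. Inside 164 mm (x) by 264 mm (y), 42 mm deep; its near wall starts 3 mm beyond the board's far edge.
- zero_key_top (a point): Centre of the top of the zero key, a round white key 30 mm across in a grey collar at the near edge of the board, beside the dark display; its top is 16 mm above the board. Pressed straight down; axes as the board's.
- zero_key (a joint): Travel of the zero key in m: 0 is up, 0.006 fully down; it springs back. Fully down takes about 5 N.
- scoop: Bystander: steel scoop with a wooden handle, 190 mm long, 36 mm wide, 26 mm high, lying along the near edge of the board in front of the bowl. Origin: on its underside, where handle and blade meet; the blade points along its +y.
- jar_a: Bystander: jar of dark syrup with a white lid, 84 mm across, 140 mm high, on the table to the robot's left. Origin: centre of its underside.
- jar_b: Bystander: a second such jar, on the table to the robot's left.
- new_lids: Bystander: stack of four new white lids, 82 mm across, 56 mm high, on the table to the robot's left. Origin: centre of its underside.
- vinegar: Bystander: brown bottle with a blue cap, 68 mm across, 210 mm high, on the table to the robot's right. Origin: centre of its underside.
- herb_pack: Bystander: upright kraft paper packet, 60 x 110 mm, 180 mm high, on the table to the robot's right. Origin: centre of its underside.
- brush: Bystander: brush with a wooden handle, 200 mm long, 20 mm high, lying on the table near the robot, to its right. Origin: its middle, on the underside; the bristles point along its +x.
Mind the look-alikes: they are no part of the job. There is more than one size of the part that bears lid_center; the job needs the middle-sized.

How it is judged:
On the way, in this order (a step that is already met when the one before it is completed fails the run):
1. the used lid lies in the scrap tray (x of lid_center in the frame of scrap_tray_in between -0.08 and 0.08 m and y of lid_center in the frame of scrap_tray_in between -0.13 and 0.13 m and z of lid_center in the frame of scrap_tray_in below 0.045 m), for 0.2 s.
2. the bowl sits level and home in the dish, with the lid in the tray (all of step 1 and horizontal distance between bowl and dish below 0.005 m and z of bowl in the frame of dish below -0.007 m and angle between bowl's own z axis and vertical below 0.05 rad and linear speed of bowl below 0.02 m/s), for 0.2 s.
3. the zero key is pressed down while the bowl sits home (horizontal distance between bowl and dish below 0.005 m and z of bowl in the frame of dish below -0.007 m and angle between bowl's own z axis and vertical below 0.05 rad and value of joint zero_key above 0.004 m), for 0.04 s.
At the end, for the whole second after the job is handed in: The lid's centre is inside the scrap tray, less than 45 mm above its floor; the bowl's centre is within 5 mm of the dish's centre, its underside at least 7 mm below the board's top, level within 0.05 rad and at rest; the zero key is up again (less than 1.5 mm down) (all of step 1 and horizontal distance between bowl and dish below 0.005 m and z of bowl in the frame of dish below -0.007 m and angle between bowl's own z axis and vertical below 0.05 rad and value of joint zero_key below 0.0015 m and linear speed of bowl below 0.01 m/s); the robot touches nothing.
It fails at once if the bowl is lifted more than 30 mm off the board (z of bowl in the frame of dish above 0.03 m).
It fails at once if the bowl is tipped by more than 0.5 rad (angle between bowl's own z axis and vertical above 0.5 rad).
It fails at once if the lid is lifted more than 45 mm off the board (z of lid_center in the frame of dish above 0.052 m).
It fails at once if the scoop or another bystander is moved by more than 30 mm (distance of any of scoop, jar_a, jar_b, new_lids, vinegar, herb_pack, brush from where it was at the start of the episode above 0.03 m).
It also fails if it takes over 62 s, if anything falls off the work surface, if the arm or the gripper's body presses on something with over 40 N, if the wrist force passes 120 N, or if a joint passes its speed limit or range.

## Working session

There is one attempt and no reset: what is moved stays moved. The work goes in short steps, Python scripts to look and compute and a shell command to move; the robot and the scene stay as the last step left them, time stands still between calls to the robot, and variables do not carry over. Pictures are saved under pics/ and viewed, at most 10 in all, crops included, and the job is handed in when it is done.

```bash
mkdir -p pics; cat > h.py <<'E'
import numpy as np,cv2
from rig import readout,vision,manip
from scipy.spatial.transform import Rotation as R
def cam(n):
    c=vision.camera_params(n);return np.array(c["intrinsics"]),R.from_rotvec(np.ravel(c["rvec"])).as_matrix(),np.ravel(c["tvec"])
def back(n,uv,z):
    K,Rm,t=cam(n);uv=np.atleast_2d(uv).astype(float)
    d=(np.linalg.inv(K)@np.c_[uv,np.ones(len(uv))].T).T@Rm; o=-Rm.T@t
    return o+d*((z-o[2])/d[:,2])[:,None]
def proj(n,P):
    K,Rm,t=cam(n);p=(np.atleast_2d(P)@Rm.T+t)@K.T;return p[:,:2]/p[:,2:]
E
python3 - <<'E'
from h import *
for n in("top","side"):
    cv2.imwrite(f"pics/{n}0.png",vision.get_image(n)); K,Rm,t=cam(n);print(n,K.tolist(),-Rm.T@t,Rm[2])
s=readout.get_state();print(s)
E
```

```text
top [[571.8594903570403, 0.0, 327.2920937012693], [0.0, 571.8594903570403, 234.23895265396507], [0.0, 0.0, 1.0]] [ 0.31865241 -0.0163188   1.5989512 ] [ 0.12972014  0.00884957 -0.99151116]
side [[512.9410528121829, 0.0, 316.8269997029852], [0.0, 512.9410528121829, 240.51151654306406], [0.0, 0.0, 1.0]] [-0.27998126 -0.96024718  0.91837111] [ 0.54093148  0.6452945  -0.53943317]
{'clock': 0.1, 'qpos': array([ 1.02700502e+00,  2.76543798e-01,  1.50598825e+00,  5.85512589e-07,
        1.36072312e+00, -1.20989943e-01]), 'qd': array([-0.00053913, -0.00085769, -0.00491422,  0.00056567,  0.00027084,
       -0.000316  ]), 'effort': array([ 4.18701370e-05, -4.17700052e+01, -2.46403813e+01, -6.48953915e-05,
        5.80147011e-03,  2.03774960e-05]), 'position': array([0.23568757, 0.52396393, 0.23052664]), 'ee_rot': array([-2.71513325e-04,  2.09829592e-01,  9.77737619e-01, -7.85666059e-04]), 'contact_force': array([ 0.21068235, -0.62791156, -0.55188583]), 'moment': array([-0.05733211, -0.04346115,  0.01849006]), 'gripper_force': 0.0, 'width': 0.08538859844073593}
```

View pics/top0.png

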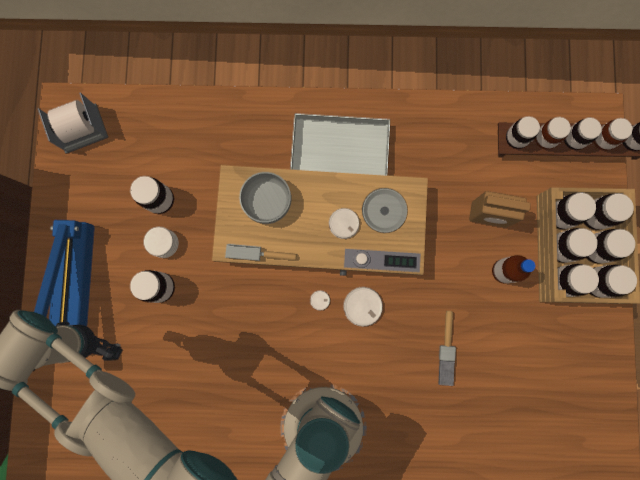

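View pics/side0.png

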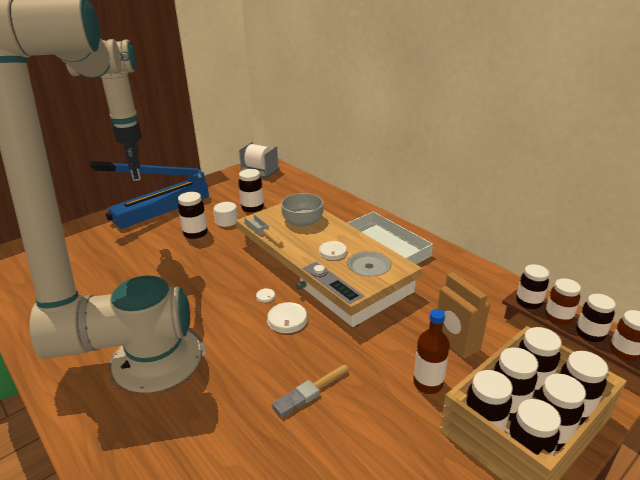

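The top view shows the lid on the board at (344,223), the bowl at (266,198), the dish at (385,210) and the zero key at (362,258). The tray is at (340,145) and the scoop at (260,253).
Lid look-alikes are a small lid on the table (320,300), a large one on the table (363,307) and the new lid stack (161,242). The white key (362,258) could also be confused with a lid. I choose the one on the board at (344,223), between bowl and dish.

```bash
cat > m.py <<'E'
from h import *
im=vision.get_image("top")
c=cv2.resize(im[155:285,205:440],None,fx=3.4,fy=3.4,interpolation=cv2.INTER_CUBIC);cv2.imwrite("pics/crop1.png",c)
hsv=cv2.cvtColor(im,cv2.COLOR_BGR2HSV)
def blob(mask,x,y):
    n,l,s,ce=cv2.connectedComponentsWithStats(mask.astype(np.uint8),connectivity=4);i=l[int(y),int(x)]
    return l==i,s[i],ce[i]
w=(hsv[...,1]<60)&(hsv[...,2]>150)
for nm,p,z in(("lid",(340,225),.104),("small",(318,302),.014),("large",(358,307),.014),("key",(362,257),.106)):
    m,s,ce=blob(w,*p);print(nm,s,ce,back("top",ce,z)[0],"diam",2*np.sqrt(s[4]/np.pi)/571.86*(1.6-z))
E
python3 m.py
```

```text
lid [329 209  30  29 669] [343.38714499 222.68759342] [ 0.54591448 -0.04483861  0.104     ] diam 0.07635016708387775
small [311 291  19  19 282] [319.58156028 300.09219858] [0.34270265 0.01507967 0.014     ] diam 0.05255246317073974
large [ 344  287   38   39 1123] [362.37488869 306.0445236 ] [ 0.32899707 -0.10292771  0.014     ] diam 0.10487172231254255
key [356 253  11  11  93] [361.10752688 258.10752688] [ 0.45282952 -0.0928681   0.106     ] diam 0.028428726878070083
```

View pics/crop1.png

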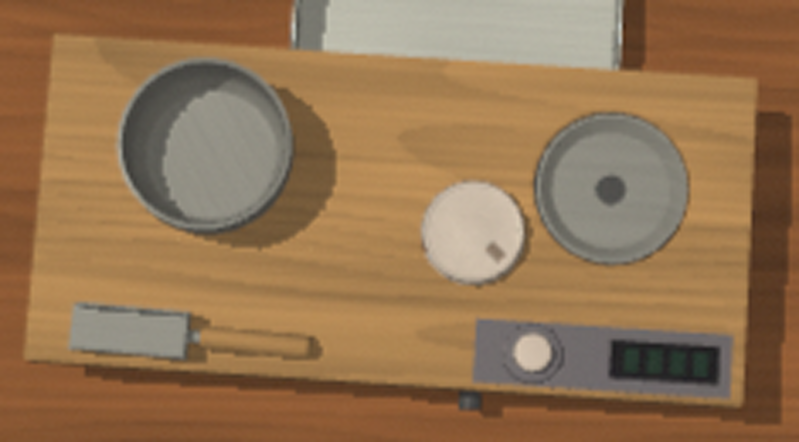

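The crop confirms the choice: the lid at crop (474,232) is a flat 82 mm class disc on the board between bowl (206,145) and dish (612,188). Next I fit the board pose.

```bash
cat > st.py <<'E'
from h import *
from scipy.optimize import least_squares
px=lambda a:np.array(a,float)/3.4+[205-.35,155-.35]
M=np.array([[125,300],[125,-260],[-135,-260],[-135,300],[30,-150]])/1e3
uv=px([[53,36],[757,79],[742,405],[27,360],[612,188]])
W=back("top",uv,.09)[:,:2]
def T(p,m):
    c,s=np.cos(p[2]),np.sin(p[2]);return np.atleast_2d(m)@np.array([[c,s],[-s,c]])+p[:2]
f=least_squares(lambda p:(T(p,M)-W).ravel(),[.5,0,0]);P=f.x
inv=lambda w:(np.atleast_2d(w)-P[:2])@np.array([[np.cos(P[2]),-np.sin(P[2])],[np.sin(P[2]),np.cos(P[2])]])
if __name__=="__main__":
    print("station",P,np.degrees(P[2]),"res mm",(f.fun*1e3).round(1))
    for n,c,z in(("bowl",(206,145),.151),("dish",(612,188),.09),("lid",(474,232),.104),("key",(532,352),.106)):
        w=back("top",px(c),z)[0,:2];print(n,"world",w.round(4),"board",inv(w).round(4))
    print("bowl diam",172/3.4/571.86*(1.6-.151))
    tr=back("top",[[294,115],[389,119]],.045)[:,:2];print("tray far corners board",inv(tr))
E
python3 st.py
```

```text
station [ 0.56132364 -0.00396615 -0.04146921] -2.376010647701306 res mm [ 0.3 -0.4  0.7 -0.1 -0.7 -1.2 -0.6  2.   0.3 -0.3]
bowl world [0.6007 0.1586] board [[0.0326 0.164 ]]
dish world [ 0.5848 -0.1548] board [[ 0.0297 -0.1497]]
lid world [ 0.5454 -0.0466] board [[-0.0141 -0.0433]]
key world [ 0.4526 -0.0929] board [[-0.1049 -0.0934]]
bowl diam 0.12818233998037362
tray far corners board [[ 0.29303371  0.1149554 ]
 [ 0.29771973 -0.15271189]]
```

```bash
cat > plan.py <<'E'
# plan.py bx by z(mm) yawdeg(world angle of tool y): prints turn (units, tool z) and shift in tool axes after the turn
import sys; from st import *
s=readout.get_state();Rt=R.from_quat(np.roll(s["ee_rot"],-1))
bx,by,z,a=map(float,sys.argv[1:5]);a=np.radians(a)
ty=np.array([np.cos(a),np.sin(a),0]);tz=np.array([0,0,-1.]);G=np.c_[np.cross(ty,tz),ty,tz]
rv=(Rt.inv()*R.from_matrix(G)).as_rotvec()
d=np.r_[T(P,[bx/1e3,by/1e3])[0],z/1e3]-s["position"]
q=s["position"];print("board now",(inv(q[:2])*1e3).round(1),"z",(q[2]*1e3).round(1),"F",s["contact_force"].round(1),"t",s["clock"])
print("turn units",(np.degrees(rv)/6).round(2),"shift mm after turn",(G.T@d*1e3).round(1))
E
python3 plan.py -72 -43 231 87.6
```

```text
board now [[-347.2  514. ]] z 230.6 F [ 1.2  0.1 -0. ] t 0.15
turn units [-0.01 -0.   -3.64] shift mm after turn [-2.754e+02 -5.569e+02 -4.000e-01]
```

```bash
python3 -m handwheel '[[[0,0,0],[0,0,-0.91],0.43],[[0,0,0],[0,0,-0.91],0.43],[[0,0,0],[0,0,-0.91],0.43],[[0,0,0],[0,0,-0.91],0.43],[[-25,-50.5,0],[0,0,0],0.43],[[-25,-50.5,0],[0,0,0],0.43],[[-25,-50.5,0],[0,0,0],0.43],[[-25,-50.5,0],[0,0,0],0.43],[[-25,-50.5,0],[0,0,0],0.43],[[-25,-50.5,0],[0,0,0],0.43],[[-25,-50.5,0],[0,0,0],0.43],[[-25,-50.5,0],[0,0,0],0.43],[[-25,-50.5,0],[0,0,0],0.43],[[-25,-50.5,0],[0,0,0],0.43],[[-25,-50.5,0],[0,0,0],0.43],[[0,0,0],[0,0,0],0.43]]' 30; python3 plan.py -72 -43 94 87.6
```

```text
clock: 2.15
position: [0.4891, -0.0456, 0.2308]
ee_rot: [0.0, 0.023, 1.0, -0.001]
contact_force: [-1.1, 0.9, 0.3]
width: 0.0242
gripper_force: 0.0
board now [[-70.5 -44.6]] z 230.8 F [-1.1  0.9  0.3] t 2.15
turn units [-0.01  0.   -0.05] shift mm after turn [  1.5   1.6 136.8]
```

```bash
python3 -m handwheel '[[[1.5,1.5,40],[0,0,0],0.43],[[0,0,40],[0,0,0],0.43],[[0,0,30],[0,0,0],0.43],[[0,0,15],[0,0,0],0.43],[[0,0,7],[0,0,0],0.43],[[0,0,3],[0,0,0],0.43],[[0,0,0],[0,0,0],0.43]]'; python3 plan.py -72 -43 94 87.6; python3 - <<'E'
from h import *
im=vision.get_image("side")[170:350,220:460];cv2.imwrite("pics/s1.png",cv2.resize(im,None,fx=3,fy=3,interpolation=2))
E
```

```text
clock: 3.02
position: [0.4864, -0.0403, 0.0967]
ee_rot: [0.0, 0.021, 1.0, 0.0]
contact_force: [-0.6, 0.3, 0.5]
width: 0.0244
gripper_force: 0.0
board now [[-73.3 -39.4]] z 96.7 F [-0.6  0.3  0.5] t 3.025
turn units [0.   0.01 0.01] shift mm after turn [-1.3 -3.6  2.7]
```

View pics/s1.png

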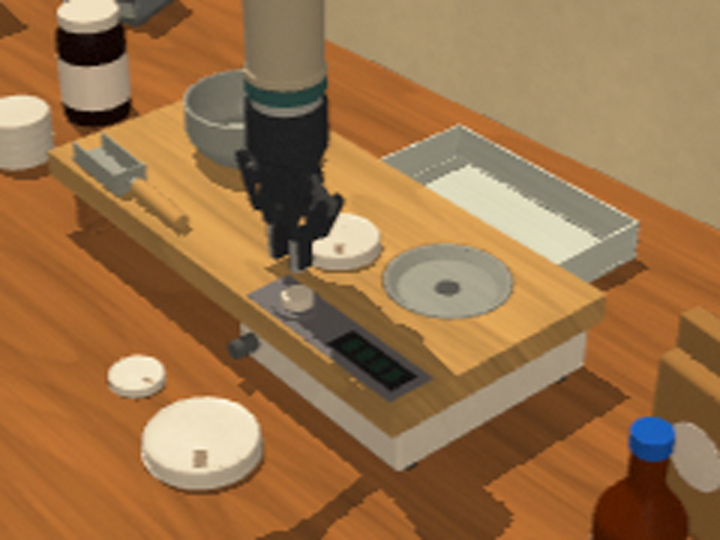

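The picture shows both fingertips just above the board at (298,250), behind the lid at (342,243) and clear of the key at (298,298). I'll centre the tool and push.

```bash
python3 -m handwheel '[[[0,-3.5,2.5],[0,0,0],0.43],[[-5,0,0],[0,0,0],0.43],[[-8,0,0],[0,0,0],0.43],[[-8,0,0],[0,0,0],0.43],[[-10,0,0],[0,0,0],0.43],[[-12,0,0],[0,0,0],0.43],[[-12,0,0],[0,0,0],0.43],[[-12,0,0],[0,0,0],0.43],[[-12,0,0],[0,0,0],0.43],[[-12,0,0],[0,0,0],0.43],[[-12,0,0],[0,0,0],0.43]]'; python3 plan.py 135 -43 94 87.6; python3 - <<'E'
from h import *
im=vision.get_image("side")[170:350,220:460];cv2.imwrite("pics/s2.png",cv2.resize(im,None,fx=3,fy=3,interpolation=2))
E
```

```text
clock: 4.45
position: [0.5898, -0.0483, 0.0938]
ee_rot: [0.0, 0.021, 1.0, 0.0]
contact_force: [-0.7, 0.3, 1.3]
width: 0.0241
gripper_force: 0.2
board now [[ 30.3 -43.1]] z 93.8 F [-0.7  0.3  1.3] t 4.45
turn units [0. 0. 0.] shift mm after turn [-104.7    0.2   -0.2]
```

View pics/s2.png

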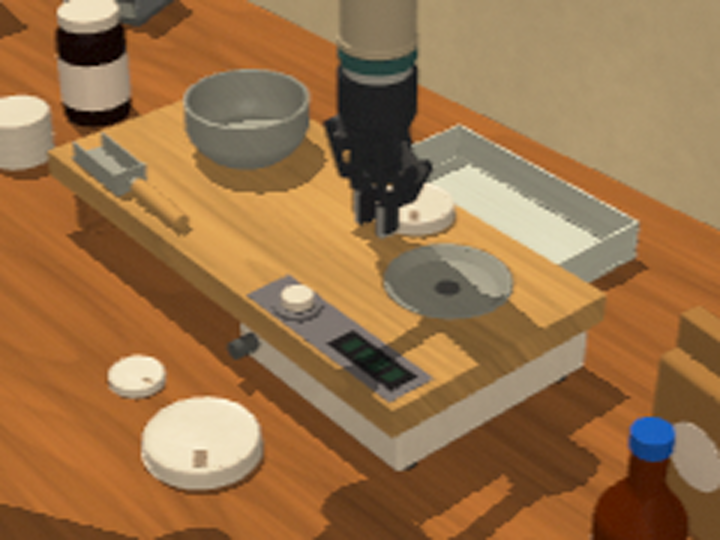

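The lid at (425,210) rides centred ahead of the fingers (378,215), so I push it over the edge. Then I raise the tool and turn it for the bowl.

```bash
python3 -m handwheel '[[[-12,0,0],[0,0,0],0.43],[[-14,0,0],[0,0,0],0.43],[[-18,0,0],[0,0,0],0.43],[[-24,0,0],[0,0,0],0.43],[[-26,0,0],[0,0,0],0.43],[[-20,0,0],[0,0,0],0.43],[[-8,0,0],[0,0,0],0.43],[[0,0,0],[0,0,0],0.43],[[0,0,-50],[0,0,0],0.43],[[0,0,-50],[0,0,0],0],[[0,0,-40],[0,0,0],0],[[0,0,0],[0,0,0],0]]'; python3 plan.py 32 270 234 -2.4;  python3 - <<'E'
from h import *
im=vision.get_image("top")[100:280,205:445];cv2.imwrite("pics/t2.png",cv2.resize(im,None,fx=3,fy=3,interpolation=2))
E
```

```text
clock: 6.0
position: [0.7119, -0.0536, 0.2388]
ee_rot: [0.004, 0.021, 1.0, -0.001]
contact_force: [-0.5, 0.3, -0.1]
width: 0.0428
gripper_force: 0.0
board now [[152.5 -43.3]] z 238.8 F [-0.5  0.3 -0.1] t 6.0
turn units [ 0.05  0.07 15.  ] shift mm after turn [ 313.3 -120.7    4.8]
```

View pics/t2.png

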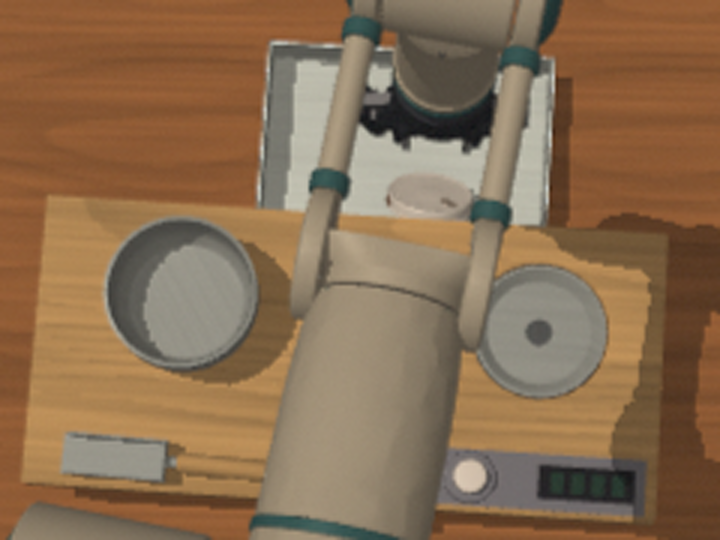

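The lid shows at (428,195) inside the tray, tilted against the near wall. I'll check it again once the arm is out of the view.

```bash
python3 -m handwheel '[[[0,0,0],[0,0,1],0],[[0,0,0],[0,0,1],0],[[0,0,0],[0,0,1],0],[[0,0,0],[0,0,1],0],[[0,0,0],[0,0,1],0],[[0,0,0],[0,0,1],0],[[0,0,0],[0,0,1],0],[[0,0,0],[0,0,1],0],[[0,0,0],[0,0,1],0],[[0,0,0],[0,0,1],0],[[0,0,0],[0,0,1],0],[[0,0,0],[0,0,1],0],[[0,0,0],[0,0,1],0],[[0,0,0],[0,0,1],0],[[0,0,0],[0,0,1],0],[[0,0,0],[0,0,0],0]]' && python3 -m handwheel '[[[50,-20,0],[0,0,0],0],[[50,-20,0],[0,0,0],0],[[50,-20,0],[0,0,0],0],[[50,-20,0],[0,0,0],0],[[50,-20,0],[0,0,0],0],[[50,-20,0],[0,0,0],0],[[5,0,0],[0,0,0],0],[[0,0,0],[0,0,0],0],[[0,0,0],[0,0,0],0]]'; python3 plan.py 32 262 105 -2.4;  python3 - <<'E'
from h import *
a=vision.get_image("top")[100:280,205:445];b=vision.get_image("side")[170:350,220:460]
cv2.imwrite("pics/t3.png",cv2.resize(np.vstack([a,b]),None,fx=1.66,fy=1.66,interpolation=2))
E
```

```text
clock: 8.05
position: [0.7095, -0.0532, 0.2317]
ee_rot: [-0.002, 0.721, 0.693, -0.001]
contact_force: [-1.1, -0.0, 0.4]
width: 0.0428
gripper_force: 0.0
clock: 9.18
position: [0.6039, 0.2549, 0.2333]
ee_rot: [0.0, 0.722, 0.692, -0.001]
contact_force: [-0.4, -0.2, -0.3]
width: 0.043
gripper_force: 0.0
board now [[ 31.8 260.4]] z 233.3 F [-0.4 -0.2 -0.3] t 9.175
turn units [-0.01  0.01 -0.01] shift mm after turn [1.600e+00 1.000e-01 1.283e+02]
```

View pics/t3.png

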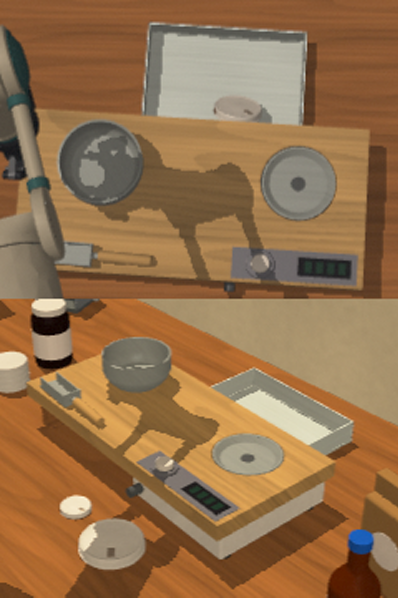

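The lid at (237,107) leans in the tray by the near wall, below the board top. The path from bowl to dish is clear. I'll lower behind the bowl and check the lid's numbers.

```bash
python3 -m handwheel '[[[0,0,40],[0,0,0],0],[[0,0,40],[0,0,0],0],[[0,0,25],[0,0,0],0],[[0,0,15],[0,0,0],0],[[0,0,8],[0,0,0],0],[[0,0,0],[0,0,0],0],[[0,0,0],[0,0,0],0]]'; python3 plan.py 32 190 105 -2.4; python3 - <<'E'
from st import *
for z in(.02,.035,.045):print(inv(back("top",[[347.8,164.5]],z)[:,:2])-[.212,-.019])
E
```

```text
clock: 10.15
position: [0.6044, 0.2566, 0.107]
ee_rot: [0.0, 0.722, 0.692, 0.001]
contact_force: [-0.2, 0.6, -0.1]
width: 0.0426
gripper_force: 0.0
board now [[ 32.3 262.1]] z 107.0 F [-0.2  0.6 -0.1] t 10.15
turn units [ 0.02 -0.01  0.  ] shift mm after turn [-72.1  -0.2   2. ]
[[-0.04591698 -0.02609652]]
[[-0.04979329 -0.02588093]]
[[-0.05237749 -0.0257372 ]]
```

```bash
python3 -m handwheel '[[[0,0,5],[0,0,0],0],[[-4,0,0],[0,0,0],0],[[-4,0,0],[0,0,0],0],[[-4,0,0],[0,0,0],0],[[-3,0,0],[0,0,0],0],[[-3,0,0],[0,0,0],0],[[-3,0,0],[0,0,0],0],[[-3,0,0],[0,0,0],0],[[-3,0,0],[0,0,0],0],[[-4,0,0],[0,0,0],0],[[-5,0,0],[0,0,0],0],[[-6,0,0],[0,0,0],0],[[-6,0,0],[0,0,0],0],[[-6,0,0],[0,0,0],0],[[-6,0,0],[0,0,0],0],[[-6,0,0],[0,0,0],0],[[-6,0,0],[0,0,0],0],[[-6,0,0],[0,0,0],0],[[-6,0,0],[0,0,0],0]]' && python3 -m handwheel '[[[-6,0,0],[0,0,0],0],[[-6,0,0],[0,0,0],0],[[-6,0,0],[0,0,0],0],[[-6,0,0],[0,0,0],0],[[-6,0,0],[0,0,0],0],[[-6,0,0],[0,0,0],0],[[-6,0,0],[0,0,0],0],[[-6,0,0],[0,0,0],0],[[-6,0,0],[0,0,0],0],[[-5,0,0],[0,0,0],0],[[-3,0,0],[0,0,0],0],[[0,0,0],[0,0,0],0]]';python3 plan.py 31 -76 102 -2.4;  python3 - <<'E'
from h import *
a=vision.get_image("top")[100:280,205:445];b=vision.get_image("side")[170:350,220:460]
cv2.imwrite("pics/t4.png",cv2.resize(np.vstack([a,b]),None,fx=1.66,fy=1.66,interpolation=2))
E
```

```text
clock: 12.52
position: [0.6001, 0.1721, 0.1008]
ee_rot: [-0.0, 0.722, 0.692, 0.0]
contact_force: [-0.2, 1.8, 0.0]
width: 0.0429
gripper_force: 0.8
clock: 14.02
position: [0.5975, 0.1099, 0.1008]
ee_rot: [0.0, 0.722, 0.692, -0.0]
contact_force: [0.2, 1.3, 0.0]
width: 0.0433
gripper_force: 0.0
board now [[ 31.4 115.3]] z 100.8 F [0.2 1.3 0. ] t 14.025
turn units [-0.    0.01  0.  ] shift mm after turn [-191.3   -0.3   -1.2]
```

View pics/t4.png

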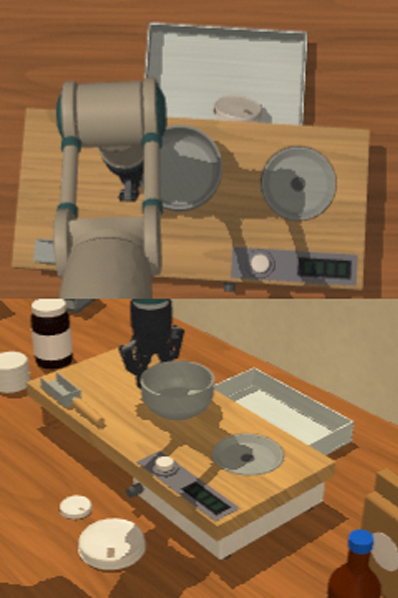

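The bowl (180,165 top half; 178,388 side half) slides upright ahead of the fingers, with the dish at (298,183) clear. I'll continue.

```bash
python3 - <<'E'
from st import *
print("rim edge",inv(back("top",[[205+221/1.66,199.5]],.14)[:,:2])*1e3)
E
python3 -m handwheel '[[[-3,0,0],[0,0,0],0],[[-5,0,0],[0,0,0],0],[[-6,0,0],[0,0,0],0],[[-6,0,0],[0,0,0],0],[[-6,0,0],[0,0,0],0],[[-6,0,0],[0,0,0],0],[[-6,0,0],[0,0,0],0],[[-6,0,0],[0,0,0],0],[[-6,0,0],[0,0,0],0],[[-6,0,0],[0,0,0],0],[[-6,0,0],[0,0,0],0],[[-6,0,0],[0,0,0],0],[[-5,0,0],[0,0,0],0],[[-3,0,0],[0,0,0],0],[[-3,0,0],[0,0,0],0],[[-3,0,0],[0,0,0],0],[[-3,0,0],[0,0,0],0],[[-3,0,0],[0,0,0],0],[[-3,0,0],[0,0,0],0]]' && python3 -m handwheel '[[[-3,0,0],[0,0,0],0],[[-3,0,0],[0,0,0],0],[[-3,0,0],[0,0,0],0],[[-3,0,0],[0,0,0],0],[[-3,0,0],[0,0,0],0],[[-3,0,0],[0,0,0],0],[[-3,0,0],[0,0,0],0],[[-3,0,0],[0,0,0],0],[[-3,0,0],[0,0,0],0],[[-3,0,0],[0,0,0],0],[[-3,0,0],[0,0,0],0],[[-3,0,0],[0,0,0],0]]';python3 plan.py 31 -76 102 -2.4
```

```text
rim edge [[ 40.65589204 -23.79789826]]
clock: 16.5
position: [0.5937, 0.0194, 0.1008]
ee_rot: [-0.0, 0.722, 0.692, 0.0]
contact_force: [-0.5, 1.6, -0.8]
width: 0.043
gripper_force: 0.6
clock: 18.0
position: [0.5923, -0.0166, 0.1008]
ee_rot: [-0.0, 0.722, 0.692, 0.0]
contact_force: [-0.0, 2.7, -1.2]
width: 0.0424
gripper_force: 0.7
board now [[ 31.4 -11.3]] z 100.8 F [-0.   2.7 -1.2] t 18.0
turn units [ 0. -0.  0.] shift mm after turn [-64.7  -0.4  -1.2]
```

```bash
python3 -m handwheel '[[[-3,0,0],[0,0,0],0],[[-3,0,0],[0,0,0],0],[[-3,0,0],[0,0,0],0],[[-3,0,0],[0,0,0],0],[[-3,0,0],[0,0,0],0],[[-3,0,0],[0,0,0],0],[[-3,0,0],[0,0,0],0],[[-3,0,0],[0,0,0],0],[[-3,0,0],[0,0,0],0],[[-3,0,0],[0,0,0],0],[[-3,0,0],[0,0,0],0],[[-3,0,0],[0,0,0],0],[[-3,0,0],[0,0,0],0],[[-3,0,0],[0,0,0],0]]';python3 plan.py 31 -76 102 -2.4;  python3 -m handwheel '[[[-3,0,0],[0,0,0],0],[[-3,0,0],[0,0,0],0],[[-2,0,0],[0,0,0],0],[[-2,0,0],[0,0,0],0],[[-2,0,0],[0,0,0],0],[[-2,0,0],[0,0,0],0],[[0,0,0],[0,0,0],0]]';python3 plan.py 31 -76 102 -2.4;python3 - <<'E'
from h import *
a=vision.get_image("top")[100:280,205:445];b=vision.get_image("side")[170:350,220:460]
cv2.imwrite("pics/t5.png",cv2.resize(np.vstack([a,b]),None,fx=1.66,fy=1.66,interpolation=2))
E
```

```text
clock: 19.75
position: [0.5903, -0.0584, 0.1006]
ee_rot: [-0.0, 0.722, 0.692, -0.0]
contact_force: [-0.0, 1.3, -0.1]
width: 0.043
gripper_force: 0.6
board now [[ 31.2 -53.2]] z 100.6 F [-0.   1.3 -0.1] t 19.75
turn units [-0. -0.  0.] shift mm after turn [-22.8  -0.2  -1.4]
clock: 20.62
position: [0.5899, -0.0726, 0.1008]
ee_rot: [0.0, 0.722, 0.692, -0.0]
contact_force: [0.2, 1.2, 0.8]
width: 0.0426
gripper_force: 0.4
board now [[ 31.4 -67.4]] z 100.8 F [0.2 1.2 0.8] t 20.625
turn units [0. 0. 0.] shift mm after turn [-8.6 -0.4 -1.2]
```

View pics/t5.png

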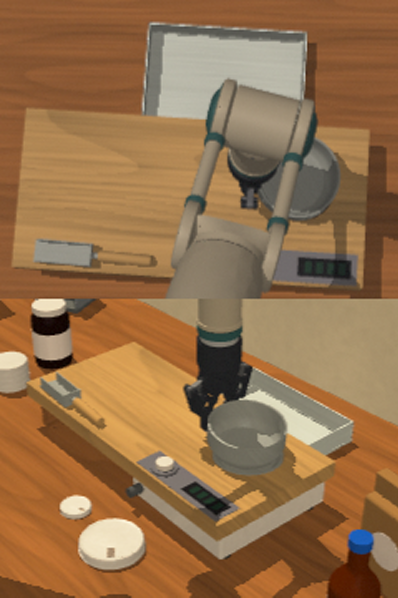

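The bowl (247,437 side half) is over the dish (right rim 338 in the top half) but not quite home. I'll nudge it on in small steps and watch the force.

```bash
python3 -m handwheel '[[[-2,0,0],[0,0,0],0],[[-2,0,0],[0,0,0],0],[[-1,0,0],[0,0,0],0],[[0,0,0],[0,0,0],0]]';python3 plan.py 31 -76 102 -2.4;  python3 -m handwheel '[[[-2,0,0],[0,0,0],0],[[-1,0,0],[0,0,0],0],[[0,0,0],[0,0,0],0]]';python3 plan.py 31 -76 102 -2.4
```

```text
clock: 21.22
position: [0.5899, -0.0776, 0.1009]
ee_rot: [0.0, 0.722, 0.692, 0.0]
contact_force: [0.1, 0.5, -0.3]
width: 0.0426
gripper_force: 0.0
board now [[ 31.6 -72.4]] z 100.9 F [ 0.1  0.5 -0.3] t 21.225
turn units [0. 0. 0.] shift mm after turn [-3.6 -0.6 -1.1]
clock: 21.6
position: [0.5894, -0.0801, 0.1008]
ee_rot: [-0.0, 0.722, 0.692, 0.0]
contact_force: [-0.1, 1.5, 0.4]
width: 0.0425
gripper_force: 0.8
board now [[ 31.2 -74.9]] z 100.8 F [-0.1  1.5  0.4] t 21.6
turn units [-0.   -0.01  0.  ] shift mm after turn [-1.1 -0.2 -1.2]
```

```bash
python3 -m handwheel '[[[10,0,0],[0,0,0],0],[[20,0,0],[0,0,0],0],[[20,0,-30],[0,0,0],0],[[0,0,-50],[0,0,0],0],[[30,-40,-30],[0,0,0],0.5],[[30,-50,0],[0,0,0],1],[[30,-50,0],[0,0,0],1],[[0,0,0],[0,0,0],1],[[0,0,0],[0,0,0],1]]';python3 plan.py -105 -93.5 140 -2.4;python3 - <<'E'
from h import *
a=vision.get_image("top")[160:260,335:435];b=vision.get_image("side")[220:320,310:430]
f=lambda i:cv2.resize(i,None,fx=4,fy=4,interpolation=2)
cv2.imwrite("pics/t6.png",cv2.resize(np.hstack([f(a),f(b)]),None,fx=.9,fy=.9));cv2.imwrite("top6_raw.png",vision.get_image("top"))
E
```

```text
clock: 22.72
position: [0.4561, 0.0661, 0.2113]
ee_rot: [0.001, 0.721, 0.693, 0.001]
contact_force: [0.0, -0.9, -0.1]
width: -0.0001
gripper_force: 0.0
board now [[-108.    65.6]] z 211.3 F [ 0.  -0.9 -0.1] t 22.725
turn units [0.02 0.   0.02] shift mm after turn [-159.1    3.1   71.3]
```

View pics/t6.png

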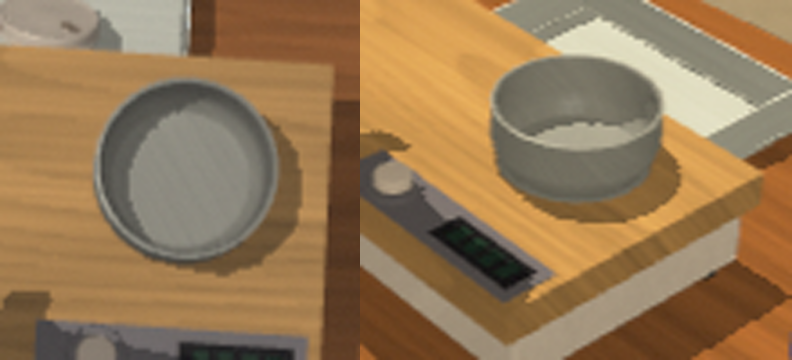

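```bash
python3 - <<'E'
from st import *
d=T(P,[.03,-.15])[0]
for z in(.141,.146,.151):print(z,proj("top",[*d,z]),proj("side",[*d,z]),"bowl centre if rim there",inv(back("top",[386.5,206.6],z)[:,:2])*1e3)
print("meas top 386.5,206.6 side 370,248.4")
o=[];
for n,uv in(("top",[386.5,206.6]),("side",[370,248.4])):
    A=back(n,uv,0)[0];B=back(n,uv,.3)[0];o.append((A,(B-A)/np.linalg.norm(B-A)))
(A,u),(B,v)=o;s=np.linalg.lstsq(np.c_[u,-v],B-A,rcond=None)[0];m=(A+s[0]*u+B+s[1]*v)/2
print("triangulated",m,inv(m[:2])*1e3,"gap",np.linalg.norm(A+s[0]*u-B-s[1]*v))
E
```

```text
0.141 [[386.60142989 206.44803422]] [[370.125889  247.2202159]] bowl centre if rim there [[  29.58530149 -149.75820719]]
0.146 [[386.78912397 206.10260925]] [[370.19100805 245.69557413]] bowl centre if rim there [[  28.65407761 -149.32144469]]
0.151 [[386.97808491 205.75485279]] [[370.25637775 244.16506386]] bowl centre if rim there [[  27.72285374 -148.88468218]]
meas top 386.5,206.6 side 370,248.4
triangulated [ 0.58518702 -0.15503168  0.13710362] [[  30.10563242 -149.94633446]] gap 0.000501174921161384
```

The picture shows the rim round and level: centre at (187,169) in the top half, seated in the side half. Triangulation gives board (30.1,-149.9) with the rim 137 mm up against 141 mm expected, so the bowl is home. Now the key.

```bash
python3 -m handwheel '[[[-30,1,0],[0,0,0],1],[[-40,1,0],[0,0,0],1],[[-45,1,0],[0,0,0],1],[[-44,0,0],[0,0,0],1],[[0,0,35],[0,0,0],1],[[0,0,35],[0,0,0],1],[[0,0,20],[0,0,0],1],[[0,0,0],[0,0,0],1],[[0,0,0],[0,0,0],1]]';python3 plan.py -105 -93.5 100 -2.4
```

```text
clock: 24.0
position: [0.453, -0.0943, 0.1213]
ee_rot: [0.001, 0.722, 0.692, 0.0]
contact_force: [-0.1, -0.3, 0.1]
width: -0.0005
gripper_force: 0.0
board now [[-104.5  -94.8]] z 121.3 F [-0.1 -0.3  0.1] t 24.0
turn units [ 0.01  0.   -0.  ] shift mm after turn [ 1.3 -0.5 21.3]
```

```bash
python3 -m handwheel '[[[1,-0.5,8],[0,0,0],1],[[0,0,5],[0,0,0],1],[[0,0,3],[0,0,0],1],[[0,0,3],[0,0,0],1],[[0,0,2],[0,0,0],1],[[0,0,0],[0,0,0],1],[[0,0,0],[0,0,0],1]]';python3 plan.py -105 -93.5 100 -2.4
```

```text
clock: 24.88
position: [0.4514, -0.0925, 0.1]
ee_rot: [-0.0, 0.722, 0.692, 0.0]
contact_force: [-1.9, 0.5, 4.9]
width: -0.0001
gripper_force: 2.4
board now [[-106.2  -93. ]] z 100.0 F [-1.9  0.5  4.9] t 24.875
turn units [ 0. -0.  0.] shift mm after turn [-0.5  1.2  0. ]
```

```bash
python3 -m handwheel '[[[0,0,1],[0,0,0],1],[[0,0,0],[0,0,0],1]]' && python3 -m handwheel '[[[0,0,-5],[0,0,0],1],[[0,0,-15],[0,0,0],1],[[0,0,-40],[0,0,0],1],[[30,0,-40],[0,0,0],1],[[40,0,0],[0,0,0],1],[[40,0,0],[0,0,0],1],[[0,0,0],[0,0,0],1],[[0,0,0],[0,0,0],1],[[0,0,0],[0,0,0],1]]'; python3 - <<'E'
from h import *
a=cv2.imread("top6_raw.png").astype(int);b=vision.get_image("top").astype(int)
d=np.abs(a-b).max(2)
print("bowl diff",d[180:235,360:412].mean(),"lid",d[150:172,335:362].mean(),"key diff",d[252:264,355:368].mean())
E
```

```text
clock: 25.12
position: [0.4514, -0.0925, 0.0999]
ee_rot: [0.0, 0.722, 0.692, 0.0]
contact_force: [-3.6, 2.3, 12.4]
width: 0.0
gripper_force: 6.2
clock: 26.25
position: [0.4561, 0.0163, 0.1986]
ee_rot: [0.0, 0.722, 0.692, -0.0]
contact_force: [0.5, -0.0, -0.1]
width: 0.0003
gripper_force: 0.0
bowl diff 1.3776223776223777 lid 1.303030303030303 key diff 3.91025641025641
```

The force rose to 12 N against the stop, so the key was fully down. The bowl and lid haven't moved, and the arm is clear.

```bash
python3 -c "from rig import manip;print(manip.sign_off())"
```

```text
the job is handed in; nothing more can be done
None
```

I handed the job in at about 26 s: by camera and force readings the lid is in the scrap tray (leaning on its near wall), the bowl is home in the dish, and the zero key was pressed to its stop and released; the sign-off returned no verdict.

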